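# Strip the valve manifold and blank it off

## Robot

A 6-joint arm with a two-finger parallel gripper is mounted at the origin on the work surface; the furniture and walls round the work are solid. World frame = base frame: x ahead of the robot, y to its left, z up, the work surface at z = 0. Lengths are in mm, angles in rad, forces in N, time in s.
With the tool pointing down it reaches from about 300 to 875 mm from the base axis. Payload 6.4 kg.
Tool frame: the origin (TCP) lies at the very end of the fingers, on their centre line; the grasp point (between the pads) lies 19 mm behind it; z points along the fingers, y is the line along which they close (so a half turn about z gives the same grasp; the last joint's range is limited). The gripper opens to 88 mm and grips with 3 to 60 N. Pads are 18 mm wide; open, the fingers measure 123 mm over their backs; the gripper's body (75 mm by 187 mm) begins 45 mm behind the grasp point.
Start: joints at [-1.406, 0.181, 1.607, -0, 1.354, -0.206], TCP at [208.374, -535.93, 238.714] pointing down, gripper open.
Joint ranges: [-2.99, 2.99], [-0.89, 2.07], [0.3, 2.58], [-1.14, 4.28], [0, 2.63], [-3.12, 3.12]. Speed limits (rad/s): [2.57, 2.57, 3.01, 3.14, 3.14, 3.14].

## Interface

Orientations are given as a unit quaternion [x, y, z, w].
In Python, from cell import monitor, get_image, bot gives the robot as it stands.
- The arm moves only by the tool play_rows, never from a script. Its argument "moves" is a list of rows, each a list of 6 numbers: the shift along the tool's x, y, z in mm, then the turn, a rotation vector about the tool's x, y, z in rad. In form: [[x, y, z, wx, wy, wz], ...]. A call has 1 to 12 rows; each row is the pose to reach, as a shift and turn from the pose commanded when the call began, along the tool's axes at that moment; what a row does not reach only later rows make up. A row lasts 1/10 s, in which the tool goes at most 50 mm and 8.59 degrees, less where a joint would pass 70% of its speed; a pose out of reach is approached as far as the arm can. A call with a gripper value outside its range is refused whole. "fingers" is the gripper command: -1 is fully open, 1 is shut, values between are in proportion, set as the call begins (left out, the last holds). The fingers move at their own pace and stop on an object; "force" is the grip in N (left out, the last holds). Time passes only in rows, so rows that repeat a pose let the fingers close. It gives the time, the measured TCP pose, the force, the opening and the grip force at its end, in the units of the state.
- monitor.get_state(): the state, without advancing time (a new reading comes with each control period).
- get_image(name): name is "scene" or "top" or "wrist"; returns a dict with "img" (480x640x3 uint8, red, green, blue), "intrinsics" (3x3 intrinsics, pixels), "xyz" and "orientation" of the camera in the world. Camera axes: x right, y down, z forward; pixel columns grow to the right and rows downward; lengths in mm; the calibration is good to about 2 mm. A picture is of the moment at which its call begins. There is no depth.
- bot.sign_off(): hands the job in; it is judged then, once.
The state is a dict: "time": time; "q": joint angles; "qvel": joint speeds; "joint_torque": joint torques, N m; "position": TCP position; "orientation": TCP orientation; "contact_force": force on the tool from outside, world axes, zero at the start; "wrist_torque": the same for the moment, N m; "gripper_width": opening from 0.0 (shut) to 1.0 (fully open); "gripper_force": force on a finger pad.
Only numpy, scipy, OpenCV 4.12 (cv2) and the standard library are available. Lean on these libraries where they do the work, as an engineer would, in place of code of your own. Each camera call takes 0.05 s, during which the arm holds its last target. There are 200 camera calls.

## Task

Strip the sprung manifold for service: rock each plug-in valve gently side to side until it comes free of its socket, never heaving the manifold up off its seat, and put every valve into the returns tray, side by side on its floor. Then pick up the lopsided blanking cover near its balance point, so that it hangs level, and lay it flat on the empty manifold, centred and square over the sockets. Leave the other things where they are.

Things in the scene. Friction and masses are not known exactly. Their poses are not given: they have to be found in the camera images.
- valve_1_c (a point): Plug-in valve 66x36x72 mm (any valve may be absent). Two plug feet 12x20 mm, 14 mm long, at x = +-19 mm; 3 mm gap with a 24 mm pad between them; metal foot 66x36 mm, 17-32 mm above the feet's lower ends; black coil 52 (x) by 32 (y) mm, 32-72 mm above them, grip it across the 52 mm. Point: centre, 36 mm above the feet's ends, z up, x along the 66 mm. 0.08 kg. Plugged in fully at the start.
- valve_2_c (a point): Second valve, same shape and point. Tightness of each: springs squeeze every foot from its y sides, friction about 10 to 14 N a foot anywhere in its 14 mm of engagement; both at once are too much for a straight pull. A foot that is raised stays raised.
- valve_3_c (a point): Third valve, same shape and point. How each comes out: held by the coil it can be tilted about its y axis (+x foot up, then -x foot up) by up to 0.15 rad, as the feet have 4 mm of play along x; each tilt draws one foot up while the other stays, until both ends are over 14 mm up and it is free.
- valve_4_c (a point): Fourth valve, same shape and point, same tightness.
- manifold_top (a point): Centre of the manifold's flat top face (face 100 x 240 mm, 36 mm above the bench; z up, y along its row of four sockets, which lie at y = -75, -25, +25, +75 mm; x across, the direction in which the valves are rocked). Sockets lie within x +-29, y +-97 mm.
- manifold_deck (a joint): How far the manifold has been pulled up off its bolted foot plate, m (0 = seated). It is held down by springs and its weight: it starts to rise at a net upward pull of about 12 to 14 N and rises 1 mm per further newton; beyond 3 mm is too much. It sinks back when let go. One foot at a time stays below that.
- tray_in (a point): Centre of the inner floor of the grey open returns tray, fixed; outside 194 (x) x 150 (y) mm, walls 4 mm thick, 30 mm high outside; floor 4 mm thick.
- cover_c (a point): Blanking cover: plate 76 (x) x 210 (y) x 8 mm; rib 14 mm wide along its top, y -98 to +68 mm, top 40 mm above the underside, to grip across; dark steel head 56x30 mm, 36 mm high, at y 73 to 103 mm. Point: middle of the plate, 20 mm above the underside. 0.40-0.90 kg: the head's weight varies, so it balances somewhere from y = +17 to +58 mm; held well off that, the heavy side sags.
- grease_tin_c (a point): Bystander, not to be disturbed: round flat tin, blue lid, 54 mm across, 24 mm high. Point at its centre.
- tape_roll_c (a point): Bystander, not to be disturbed: roll of blue tape lying flat, 73 mm across, 25 mm high. Point at its centre.
- seal_block_c (a point): Bystander, not to be disturbed: grey metal block 40x85x36 mm with a black ring on top. Point at its centre.
- screwdriver_c (a point): Bystander, not to be disturbed: screwdriver with black handle, 184 mm long. Point at its centre.
- nest_blank_c (a point): Bystander, not to be disturbed: bare milled metal block 44x70x28 mm with a shallow bore. Point at its centre.
- vial_c (a point): Bystander, not to be disturbed: small white dropper bottle with red cap, 31 mm across, 94 mm high, standing. Point at its centre.
Mind the look-alikes: they are no part of the job. Leave any yellow look-alike of the part that bears valve_2_c alone.

How it is judged (in metres and radians):
On the way, in this order (a step that is already met when the one before it is completed fails the run):
1. every valve lies in the returns tray (x of valve_1_c in the frame of tray_in between -0.091 and 0.091 m and y of valve_1_c in the frame of tray_in between -0.068 and 0.068 m and z of each of valve_1_c, valve_2_c, valve_3_c, valve_4_c in the frame of tray_in below 0.048 m and x of valve_2_c in the frame of tray_in between -0.091 and 0.091 m and y of valve_2_c in the frame of tray_in between -0.068 and 0.068 m and x of valve_3_c in the frame of tray_in between -0.091 and 0.091 m and y of valve_3_c in the frame of tray_in between -0.068 and 0.068 m and x of valve_4_c in the frame of tray_in between -0.091 and 0.091 m and y of valve_4_c in the frame of tray_in between -0.068 and 0.068 m), for 0.2 s.
2. the cover hangs level, at least 50 mm above the bench (height (world z) of cover_c above 0.07 m and angle between cover_c's own z axis and vertical below 0.1 rad), for 0.3 s.
At the end, for the whole second after the job is handed in: Every valve is inside the tray, not stacked on another; the cover lies flat on the manifold's top (within 4 mm in height, 0.05 rad), its middle within 10 mm of the manifold's and its length within 0.09 rad of the row of sockets (either way round) (all of step 1 and horizontal distance between cover_c and manifold_top below 0.01 m and angle between the y axis of cover_c and the y axis of manifold_top, either way round below 0.09 rad and angle between cover_c's own z axis and vertical below 0.05 rad and z of cover_c in the frame of manifold_top between 0.016 and 0.024 m); the robot touches nothing.
It fails at once if the manifold is pulled more than 3 mm up off its seat (value of joint manifold_deck above 0.003 m).
It fails at once if a bystander is moved more than 25 mm (distance of any of grease_tin_c, tape_roll_c, seal_block_c, screwdriver_c, nest_blank_c, vial_c from where it was at the start of the episode above 0.025 m).
Of valve_1, valve_2, valve_3, valve_4 only 3 to 4 are there at a start; the rules pass over those that are not, and their reading is None.
At some moment in a run one of cover may be knocked a few centimetres aside while the robot is not near it.
Once in a run the grip may slacken for a moment while it holds something.
It also fails if it takes over 200 s, if anything falls off the work surface, if the arm or the gripper's body presses on something with over 40 N, if the wrist force passes 120 N, or if a joint passes its speed limit or range.

## Working session

There is one attempt and no reset: what is moved stays moved. The work goes in short steps, Python scripts to look and compute and a tool call to move; the robot and the scene stay as the last step left them, time stands still between calls to the robot, and variables do not carry over. Pictures are saved under pics/ and viewed, at most 14 in all, crops included, and the job is handed in when it is done.

Besides the shell and the picture viewer there is one more tool, called after "Request:" by a JSON object that holds its "fn" and its "kwargs". play_rows: Moves the arm, as the interface text tells. Its arguments: {"type":"object","properties":{"moves":{"type":"array"},"fingers":{"type":"number"},"force":{"type":"number"}},"required":["moves"]}

```bash
ls; mkdir -p pics
cat > h.py <<'E'
import numpy as np, cv2
from scipy.spatial.transform import Rotation as R
from cell import monitor, get_image, bot
def snap(name, f):
    d=get_image(name); cv2.imwrite('pics/'+f+'.png', cv2.cvtColor(np.array(d['img']),cv2.COLOR_RGB2BGR)); 
    np.savez('pics/'+f+'.npz',K=d['intrinsics'],p=d['xyz'],q=d['orientation']); return d
def load(f):
    z=np.load('pics/'+f+'.npz'); return z['K'],z['p'],R.from_quat(z['q']).as_matrix(), cv2.imread('pics/'+f+'.png')
def ray(f,uv,z):
    K,p,M,_=load(f); uv=np.atleast_2d(uv); d=np.c_[uv,np.ones(len(uv))]@np.linalg.inv(K).T@M.T
    return p+d*((z-p[2])/d[:,2])[:,None]
def proj(f,X):
    K,p,M,_=load(f); c=(np.atleast_2d(X)-p)@M@K.T; return c[:,:2]/c[:,2:]
E
python3 - <<'E'
from h import *
for n in ['top','scene','wrist']:
    d=snap(n,n+'0'); print(n,d['intrinsics'],d['xyz'],d['orientation'])
s=monitor.get_state(); print(s)
E
```

```text
pics
top [[479.61768206   0.         321.46371322]
 [  0.         479.61768206 251.82088045]
 [  0.           0.           1.        ]] [ 390.58593388   11.08101643 1541.65552415] [-0.70093353  0.71103329 -0.03744411  0.04149441]
scene [[545.30308551   0.         324.61740531]
 [  0.         545.30308551 241.35585913]
 [  0.           0.           1.        ]] [1367.63267462 -284.15034544 1173.26579725] [ 0.77937217  0.53803418 -0.18557616 -0.26203002]
wrist [[403.3948073    0.         318.96622022]
 [  0.         403.3948073  230.94606769]
 [  0.           0.           1.        ]] [ 270.78583491 -512.28025346  384.19533054] [ 0.81843188 -0.55936784 -0.07436124  0.10838488]
{'time': 0.15, 'q': array([-1.40630662e+00,  1.81406223e-01,  1.60772001e+00,  5.23819354e-06,
        1.35379820e+00, -2.06286133e-01]), 'qvel': array([ 4.60017169e-04, -6.26423256e-04, -4.38016790e-03, -4.39606016e-04,
        2.42963354e-04,  9.51504219e-06]), 'joint_torque': array([ 1.55057023e-03, -4.34224856e+01, -3.42177129e+01,  7.03233643e-02,
        3.55630566e-02, -8.70760232e-05]), 'position': array([ 208.30538139, -535.52765931,  238.02512927]), 'orientation': array([ 9.82864706e-01,  1.84327224e-01,  1.64716258e-05, -6.65690607e-04]), 'contact_force': array([ 0.70879285, -0.28395253,  0.12787171]), 'wrist_torque': array([-0.04759907, -0.0180568 ,  0.02803554]), 'gripper_force': 0.0, 'gripper_width': 0.9991701033454942}
```

View pics/top0.png

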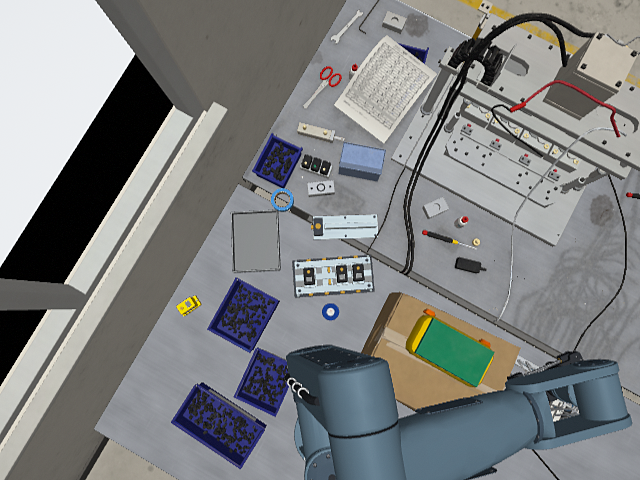

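View pics/scene0.png

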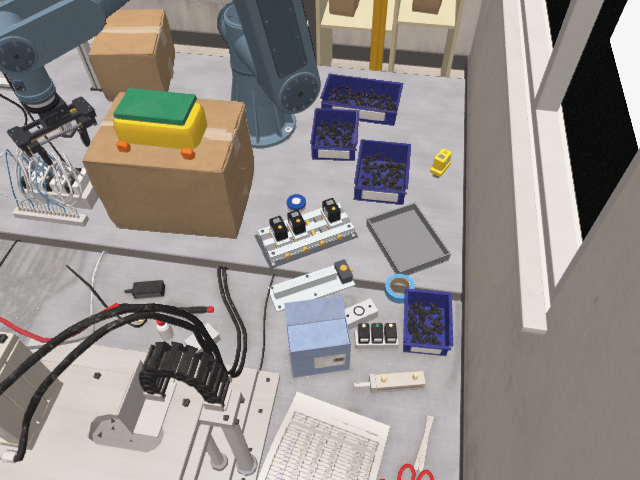

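The top view shows the manifold at about (334,276) with three valves at (309,275), (341,271) and (358,271). The tray is at (256,241), the cover at (346,227) with its head at the left end, and the yellow decoy at (188,304). The cardboard box with the green case lies between the arm and the work.

Run:
```python
from h import *
im=cv2.imread('pics/top0.png')[180:330,215:415]
cv2.imwrite('pics/c1.png',cv2.resize(im,None,fx=4,fy=4,interpolation=cv2.INTER_CUBIC))
print(ray('top0',[[334,276]],36),ray('top0',[[256,241]],4),ray('top0',[[346,227]],8))
print(ray('top0',[[400,292],[367,340],[520,350]],0), ray('top0',[[409,350],[494,350],[425,318]],250))
```

```text
[[482.53507124 -19.7664934   36.        ]] [[601.46680688 230.10874402   4.        ]] [[642.30019323 -61.82922187   8.        ]]
[[ 430.46333961 -230.85634696    0.        ]
 [ 280.4327866  -121.58009694    0.        ]
 [ 242.84561285 -602.99303138    0.        ]] [[ 270.71495506 -210.48970104  250.        ]
 [ 267.71879302 -434.87789861  250.        ]
 [ 354.00515805 -255.95072727  250.        ]]
```

View pics/c1.png

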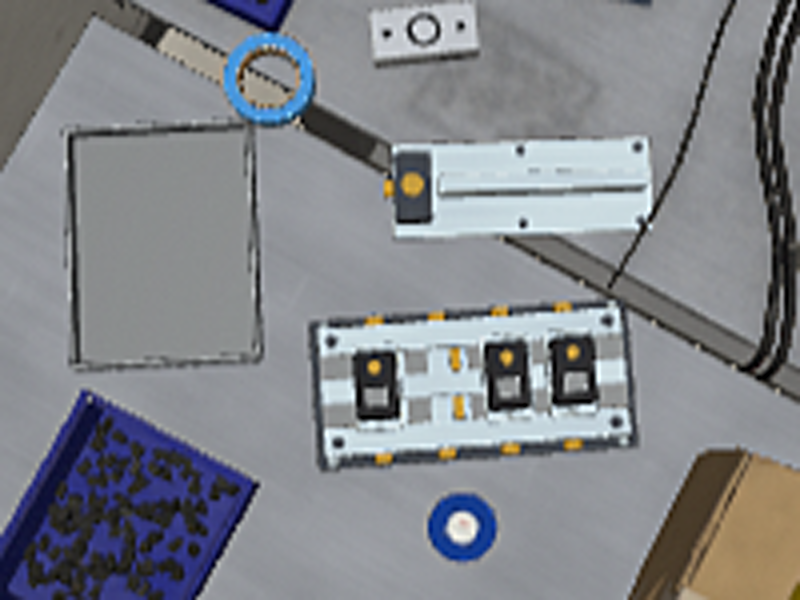

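Run:
```python
from h import *
def tri(a,b):
    P=[];D=[]
    for f,uv in (('top0',a),('scene0',b)):
        p=load(f)[1]; d=ray(f,[uv],0)[0]-p; P.append(p);D.append(d/np.linalg.norm(d))
    A=sum(np.eye(3)-np.outer(d,d) for d in D); return np.linalg.solve(A,sum((np.eye(3)-np.outer(d,d))@p for p,d in zip(P,D)))
print('green',tri((425,318),(202,118)),tri((494,350),(115,118)))
c=lambda *a:np.array(a)/4+[215,180]
print('man',ray('top0',c([318,325],[620,303],[632,438],[328,462]),36).round(0))
print('tray',ray('top0',c([66,130],[250,122],[262,358],[75,368]),30).round(0))
print('cover',ray('top0',c([393,145],[650,137],[650,228],[395,238]),8).round(0))
print('valves',ray('top0',c([377,384],[507,374],[574,370]),72+36-14).round(0))
print('tin,tape',ray('top0',c([463,527],[268,78]),24).round(0))
print(R.from_quat(monitor.get_state()['orientation']).as_matrix().round(3))
```

```text
green [ 360.34719373 -218.8328218   372.01889988] [ 278.65595201 -394.3814047   360.44017075]
man [[ 531.  104.   36.]
 [ 545. -134.   36.]
 [ 439. -141.   36.]
 [ 423.   97.   36.]]
tray [[691. 305.  30.]
 [695. 158.  30.]
 [506. 149.  30.]
 [500. 297.  30.]]
cover [[ 679.   44.    8.]
 [ 683. -165.    8.]
 [ 608. -163.    8.]
 [ 603.   43.    8.]]
valves [[480.  56.  94.]
 [486. -42.  94.]
 [489. -93.  94.]]
tin,tape [[371.  -8.  24.]
 [733. 144.  24.]]
[[ 0.932  0.362 -0.   ]
 [ 0.362 -0.932  0.001]
 [ 0.    -0.001 -1.   ]]
```

Request:
{"fn": "play_rows", "kwargs": {"moves": [[0, 0, -45, 0, 0, 0], [0, 0, -90, 0, 0, 0], [0, 0, -135, 0, 0, 0], [0, 0, -180, 0, 0, 0], [0, 0, -220, 0, 0, 0], [0, 0, -220, 0, 0, 0]], "fingers": -1}}

```text
time: 0.75
position: [208.7, -537.3, 465.7]
orientation: [0.983, 0.184, -0.0, 0.005]
contact_force: [0.2, -0.3, 0.3]
gripper_width: 0.997
gripper_force: 0.0
```

Request:
{"fn": "play_rows", "kwargs": {"moves": [[37, -32, 0, 0, 0, -0.1], [74, -64, 0, 0, 0, -0.2], [111, -96, 0, 0, 0, -0.3], [148, -128, 0, 0, 0, -0.4], [185, -160, 0, 0, 0, -0.5], [222, -191, 0, 0, 0, -0.63], [259, -223, 0, 0, 0, -0.75], [296, -255, 0, 0, 0, -0.87], [333, -287, 0, 0, 0, -1], [370, -319, 0, 0, 0, -1.1], [407, -351, 0, 0, 0, -1.2], [445, -383, 0, 0, 0, -1.256]]}}

```text
time: 1.95
position: [484.6, -15.6, 457.7]
orientation: [0.686, 0.728, -0.0, -0.0]
contact_force: [0.3, -0.6, 0.3]
gripper_width: 0.996
gripper_force: 0.0
```

Request:
{"fn": "play_rows", "kwargs": {"moves": [[0, 0, 45, 0, 0, 0], [0, 0, 90, 0, 0, 0], [0, 0, 90, 0, 0, 0], [0, 0, 90, 0, 0, 0]]}}

```text
time: 2.35
position: [484.0, -17.7, 368.6]
orientation: [0.687, 0.727, -0.0, -0.001]
contact_force: [0.3, -0.3, 1.1]
gripper_width: 1.001
gripper_force: 0.0
```

Run:
```python
from h import *
snap('wrist','w1'); print(monitor.get_state()['position'], load('w1')[1])
```

```text
[484.90824357 -18.15248116 370.54219458] [480.46565788  48.27390372 514.89388366]
```

View pics/w1.png

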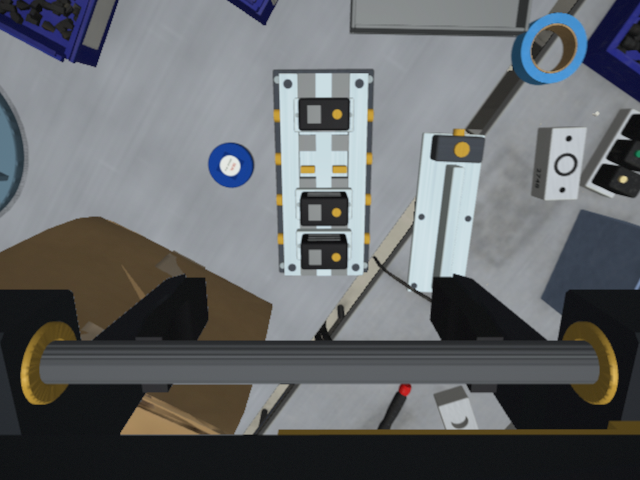

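The wrist view shows coils at about (325,114), (325,209) and (325,252). The free socket is at (323,165), the manifold's pale top spans rows 72-275, and the cover is at (450,215) with its head at (458,149).

```bash
cat >> h.py <<'E'
def rect(f,mask,z):
    """largest blob's outline cast to plane z, then min-area rectangle in world: centre, sizes, azimuth of long side"""
    c=max(cv2.findContours(mask.astype('uint8'),0,1)[0],key=cv2.contourArea)[:,0].astype(float)
    w=ray(f,cv2.convexHull(c.astype(np.float32))[:,0],z)[:,:2]
    b=cv2.boxPoints(cv2.minAreaRect(w.astype(np.float32))); e=[b[1]-b[0],b[2]-b[1]]; n=[np.linalg.norm(x) for x in e]; l=e[int(n[1]>n[0])]
    return b.mean(0).round(1),np.round(sorted(n),1),round(float(np.degrees(np.arctan2(l[1],l[0]))%180),2)
E
python3 - <<'E'
from h import *
im=load('w1')[3].astype(int); g=im.max(2)
def box(m,x0,y0,x1,y1):
    o=np.zeros_like(m); o[y0:y1,x0:x1]=m[y0:y1,x0:x1]; return o
light=(g>175)&(im[...,0]-im[...,2]>4)
print('man', rect('w1',box(cv2.morphologyEx(light.astype('uint8'),3,np.ones((25,25))),260,60,390,290),36))
print('cov', rect('w1',box(cv2.morphologyEx(light.astype('uint8'),3,np.ones((9,9))),395,120,500,300),8))
for r in [(296,92,356,136),(296,186,355,228),(298,229,354,272)]:
    m=box((g<70).astype('uint8'),*r); 
    m=cv2.morphologyEx(m,3,np.ones((15,15)))
    print('valve',rect('w1',m,94))
print(im[80,300],im[165,290],im[110,290], im[200,430])
print(rect('w1',box(((im[...,0]>100)&(im[...,2]<60)).astype('uint8'),200,130,265,200),24))
E
```

```text
man (array([489. , -19.3], dtype=float32), array([107.2, 240.1], dtype=float32), 93.54)
cov (array([647.8, -61.1], dtype=float32), array([ 75.4, 209.4], dtype=float32), 91.01)
valve (array([484.3,  56.1], dtype=float32), array([29.8, 49.5], dtype=float32), 3.25)
valve (array([490.2, -40.9], dtype=float32), array([35.9, 50.3], dtype=float32), 3.26)
valve (array([492.9, -88.4], dtype=float32), array([39.1, 49.8], dtype=float32), 3.27)
[143 143 138] [225 220 202] [228 222 205] [223 217 198]
(array([376.1,  -8.1], dtype=float32), array([51.5, 52.3], dtype=float32), 3.25)
```

Request:
{"fn": "play_rows", "kwargs": {"moves": [[35, 2, 45, 0, 0, 0], [74, 3.5, 90, 0, 0, 0], [74, 3.5, 135, 0, 0, 0], [74, 3.5, 180, 0, 0, 0], [74, 3.5, 220, 0, 0, 0], [74, 3.5, 240, 0, 0, 0], [74, 3.5, 240, 0, 0, 0], [74, 3.5, 240, 0, 0, 0]]}}

```text
time: 3.2
position: [486.1, 55.7, 131.2]
orientation: [0.687, 0.726, 0.001, 0.002]
contact_force: [-0.2, 0.5, 0.1]
gripper_width: 1.0
gripper_force: 0.0
```

Run:
```python
from h import *
d=snap('wrist','w2'); s=monitor.get_state();print(s['position'],s['orientation'])
M=R.from_quat(s['orientation']).as_matrix(); t=s['position']
# coil top at z94 projections expected
c=np.array([484.3,56.1,94]); ax=np.array([.998,.058,0]); ay=np.array([-.058,.998,0])
print(proj('w2',[c+a*26*ax+b*16*ay for a,b in((1,1),(1,-1),(-1,-1),(-1,1))]).round(0))
cv2.imwrite('pics/w2c.png',cv2.imread('pics/w2.png'))
```

```text
[486.36112293  55.69103868 131.6999959 ] [0.68729661 0.72637249 0.00150479 0.00202746]
[[370. 230.]
 [368. 293.]
 [262. 293.]
 [259. 230.]]
```

View pics/w2.png

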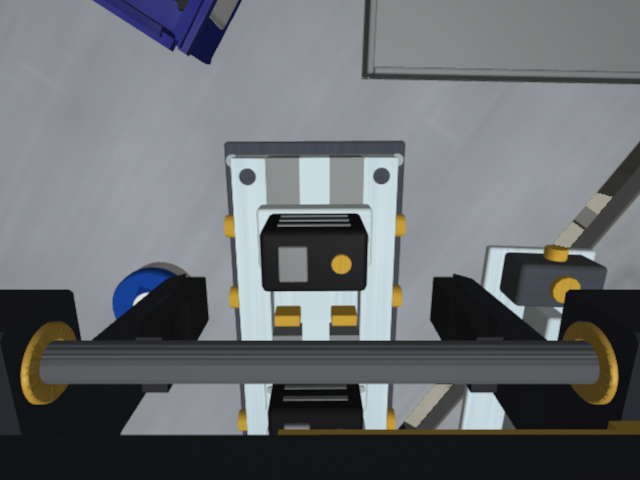

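Request:
{"fn": "play_rows", "kwargs": {"moves": [[0.4, -2, 25, 0, 0, 0], [0.4, -2, 50, 0, 0, 0], [0.4, -2, 64, 0, 0, 0], [0.4, -2, 72, 0, 0, 0], [0.4, -2, 72, 0, 0, 0], [0.4, -2, 72, 0, 0, 0]]}}

```text
time: 3.85
position: [483.1, 56.4, 58.2]
orientation: [0.687, 0.727, 0.001, 0.001]
contact_force: [0.4, -0.2, -0.8]
gripper_width: 0.997
gripper_force: 0.0
```

Request:
{"fn": "play_rows", "kwargs": {"moves": [[0, 0, 0, 0, 0, 0], [0, 0, 0, 0, 0, 0], [0, 0, 0, 0, 0, 0], [0, 0, 0, 0, 0, 0], [0, 0, 0, 0, 0, 0], [0, 0, 0, 0, 0, 0], [0, 0, 0, 0, 0, 0], [0, 0, 0, 0, 0, 0]], "fingers": 1, "force": 50}}

```text
time: 4.65
position: [483.1, 56.6, 57.2]
orientation: [0.687, 0.727, 0.001, 0.001]
contact_force: [4.0, 1.0, -1.5]
gripper_width: 0.583
gripper_force: 50.0
```

```bash
cat > rock.py <<'E'
import numpy as np
# planar (y,z) tool frame, z down; TCP at 0. foot ends at y=+-19, z=zf below the TCP
def rot(t): return np.array([[np.cos(t),-np.sin(t)],[np.sin(t),np.cos(t)]])
def run(zf=35.,T=.135,seq=(-1,1,-1,1)):
    th=0.;p=np.zeros(2);h={1:0.,-1:0.}
    for s in seq:                # s=-1: +x foot up, pivot at -x foot
        piv_foot=s; base=(th,p.copy())
        loc=np.array([19*piv_foot, zf-max(14-h[piv_foot],0)/2]); P=p+rot(th)@loc
        n=4 if th==0 else 8
        rows=[]
        for k in range(1,n+1):
            t=base[0]+(s*T-base[0])*k/n; q=P-rot(t)@loc
            d=rot(-base[0])@(q-base[1]); rows.append([0,*d.round(1).tolist(),round(t-base[0],4),0,0])
        th,p=t,q
        for f in(1,-1): h[f]=zf-(p+rot(th)@np.array([19*f,zf]))[1]
        print(rows,'heights',{k:round(v,1) for k,v in h.items()},'p',p.round(1),th)
run()
E
python3 rock.py
```

```text
[[0, -1.0, -0.6, -0.0338, 0, 0], [0, -1.9, -1.2, -0.0675, 0, 0], [0, -2.9, -1.8, -0.1013, 0, 0], [0, -3.9, -2.3, -0.135, 0, 0]] heights {1: np.float64(5.2), -1: np.float64(0.1)} p [-3.9 -2.3] -0.135
[[0, 1.0, -0.6, 0.0338, 0, 0], [0, 2.1, -1.2, 0.0675, 0, 0], [0, 3.2, -1.8, 0.1013, 0, 0], [0, 4.3, -2.3, 0.135, 0, 0], [0, 5.4, -2.8, 0.1688, 0, 0], [0, 6.5, -3.2, 0.2025, 0, 0], [0, 7.7, -3.6, 0.2363, 0, 0], [0, 8.8, -4.0, 0.27, 0, 0]] heights {1: np.float64(5.2), -1: np.float64(10.3)} p [ 4.3 -7.4] 0.135
[[0, -1.1, -0.6, -0.0338, 0, 0], [0, -2.3, -1.2, -0.0675, 0, 0], [0, -3.4, -1.8, -0.1013, 0, 0], [0, -4.6, -2.3, -0.135, 0, 0], [0, -5.8, -2.7, -0.1688, 0, 0], [0, -7.1, -3.1, -0.2025, 0, 0], [0, -8.3, -3.5, -0.2363, 0, 0], [0, -9.5, -3.9, -0.27, 0, 0]] heights {1: np.float64(15.4), -1: np.float64(10.3)} p [ -4.6 -12.5] -0.135
[[0, 1.2, -0.6, 0.0338, 0, 0], [0, 2.4, -1.2, 0.0675, 0, 0], [0, 3.6, -1.7, 0.1013, 0, 0], [0, 4.9, -2.2, 0.135, 0, 0], [0, 6.1, -2.7, 0.1688, 0, 0], [0, 7.4, -3.1, 0.2025, 0, 0], [0, 8.7, -3.5, 0.2363, 0, 0], [0, 10.0, -3.8, 0.27, 0, 0]] heights {1: np.float64(15.4), -1: np.float64(20.5)} p [  4.8 -17.6] 0.135
```

Request:
{"fn": "play_rows", "kwargs": {"moves": [[0, -0.5, -0.3, -0.017, 0, 0], [0, -1.0, -0.6, -0.034, 0, 0], [0, -1.5, -0.9, -0.051, 0, 0], [0, -1.9, -1.2, -0.068, 0, 0], [0, -2.4, -1.5, -0.085, 0, 0], [0, -2.9, -1.8, -0.101, 0, 0], [0, -3.4, -2.1, -0.118, 0, 0], [0, -3.9, -2.3, -0.135, 0, 0], [0, -3.9, -2.3, -0.135, 0, 0], [0, -3.9, -2.3, -0.135, 0, 0]]}}

```text
time: 5.65
position: [478.4, 56.4, 58.9]
orientation: [0.685, 0.725, 0.05, 0.047]
contact_force: [6.7, 1.1, -7.6]
gripper_width: 0.586
gripper_force: 50.0
```

Request:
{"fn": "play_rows", "kwargs": {"moves": [[0, 1.0, -0.6, 0.034, 0, 0], [0, 2.1, -1.2, 0.0675, 0, 0], [0, 3.2, -1.8, 0.1013, 0, 0], [0, 4.3, -2.3, 0.135, 0, 0], [0, 5.4, -2.8, 0.169, 0, 0], [0, 6.5, -3.2, 0.2025, 0, 0], [0, 7.7, -3.6, 0.236, 0, 0], [0, 8.8, -4.0, 0.27, 0, 0], [0, 8.8, -4.0, 0.27, 0, 0], [0, 8.8, -4.0, 0.27, 0, 0]]}}

```text
time: 6.65
position: [484.4, 56.9, 62.8]
orientation: [0.685, 0.725, -0.05, -0.047]
contact_force: [-1.1, -1.4, -11.7]
gripper_width: 0.585
gripper_force: 50.0
```

Request:
{"fn": "play_rows", "kwargs": {"moves": [[0, -1.1, -0.6, -0.034, 0, 0], [0, -2.3, -1.2, -0.0675, 0, 0], [0, -3.4, -1.8, -0.1013, 0, 0], [0, -4.6, -2.3, -0.135, 0, 0], [0, -5.8, -2.7, -0.169, 0, 0], [0, -7.1, -3.1, -0.2025, 0, 0], [0, -8.3, -3.5, -0.236, 0, 0], [0, -9.5, -3.9, -0.27, 0, 0], [0, -9.5, -3.9, -0.27, 0, 0], [0, -9.5, -3.9, -0.27, 0, 0]]}}

```text
time: 7.65
position: [476.0, 56.4, 69.0]
orientation: [0.686, 0.725, 0.048, 0.046]
contact_force: [-1.3, -1.0, -6.4]
gripper_width: 0.586
gripper_force: 50.0
```

Request:
{"fn": "play_rows", "kwargs": {"moves": [[0, 1.2, -0.6, 0.034, 0, 0], [0, 2.4, -1.2, 0.0675, 0, 0], [0, 3.6, -1.7, 0.1013, 0, 0], [0, 4.9, -2.2, 0.135, 0, 0], [0, 6.1, -2.7, 0.169, 0, 0], [0, 7.4, -3.1, 0.2025, 0, 0], [0, 8.7, -3.5, 0.236, 0, 0], [0, 10.0, -3.8, 0.27, 0, 0], [0, 10.0, -3.8, 0.27, 0, 0], [0, 10.0, -3.8, 0.27, 0, 0]]}}

```text
time: 8.65
position: [487.3, 57.0, 74.8]
orientation: [0.685, 0.725, -0.048, -0.046]
contact_force: [-1.2, 0.5, -1.4]
gripper_width: 0.585
gripper_force: 50.0
```

Request:
{"fn": "play_rows", "kwargs": {"moves": [[0, -1.1, -8, 0, 0, 0], [0, -2.7, -20, 0, 0, 0], [0, -5.4, -40, 0, 0, 0], [0, -10, -75, -0.07, 0, 0], [0, -14, -100, -0.135, 0, 0], [0, -14, -100, -0.135, 0, 0], [0, -14, -100, -0.135, 0, 0]]}}

```text
time: 9.35
position: [486.2, 56.8, 176.7]
orientation: [0.687, 0.727, 0.001, 0.001]
contact_force: [0.6, 0.5, -1.8]
gripper_width: 0.585
gripper_force: 50.0
```

Run:
```python
from h import *
snap('wrist','w3'); s=monitor.get_state();print(s['position'],s['orientation'],s['gripper_width'])
```

```text
[485.73242986  56.89257892 175.49540921] [ 6.87076178e-01  7.26585360e-01 -1.62381414e-04 -1.16527041e-04] 0.586455543123039
```

View pics/w3.png

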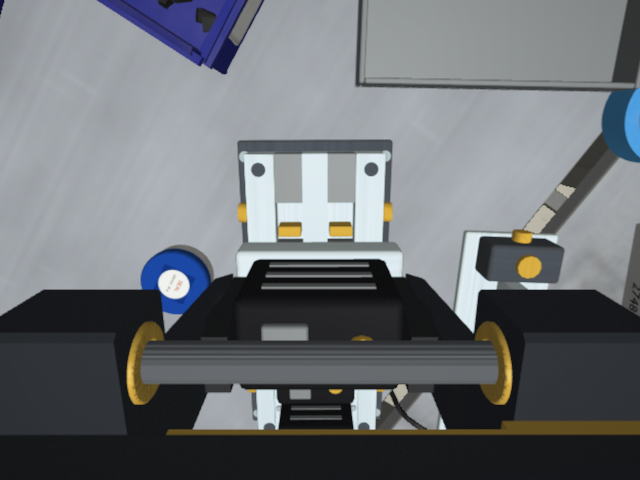

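The valve hangs in the gripper, level. The tray's near rim runs from (360,84) to (633,88).

Run:
```python
from h import *
print(ray('w3',[[358,85],[635,89],[358,0]],30).round(1)); print(ray('w1',[[350,31],[527,34]],30).round(1))
```

```text
[[508.4 148.3  30. ]
 [699.  156.5  30. ]
 [504.1 200.3  30. ]]
[[508.6 146.   30. ]
 [703.2 153.9  30. ]]
```

Request:
{"fn": "play_rows", "kwargs": {"moves": [[35, 21, 0, 0, 0, 0], [70, 42, 0, 0, 0, 0], [104, 63, 0, 0, 0, 0], [138, 84, 0, 0, 0, 0], [172, 105, 0, 0, 0, 0], [207, 125.5, 0, 0, 0, 0], [207, 125.5, 30, 0, 0, 0], [207, 125.5, 60, 0, 0, 0], [207, 125.5, 90, 0, 0, 0], [207, 125.5, 110, 0, 0, 0], [207, 125.5, 120, 0, 0, 0], [207, 125.5, 120, 0, 0, 0]]}}

```text
time: 10.6
position: [597.9, 270.1, 52.1]
orientation: [0.687, 0.727, -0.002, -0.002]
contact_force: [-0.1, -0.2, -1.3]
gripper_width: 0.589
gripper_force: 50.0
```

Run:
```python
from h import *
snap('wrist','w4'); s=monitor.get_state();print(s['position'],s['orientation'],s['gripper_width'],s['contact_force'])
```

```text
[599.11044672 270.39736166  54.04700364] [ 0.68705355  0.72660544 -0.00118675 -0.00073466] 0.5811965026041372 [-0.2405509   0.10183667  0.0543037 ]
```

View pics/w4.png

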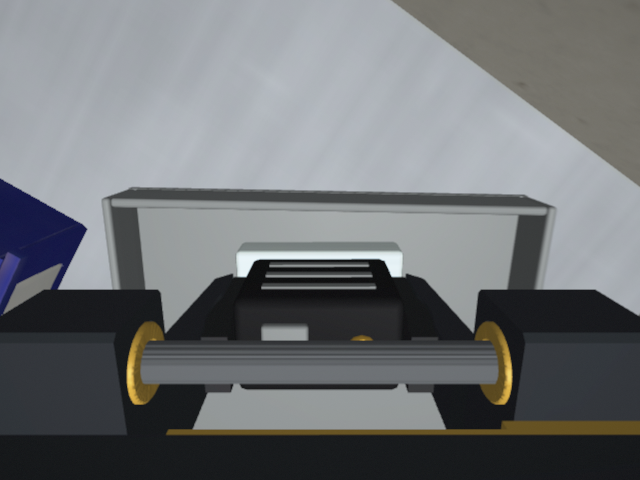

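The valve is inside the tray with clearance all round. The far wall is at about row 200, and the side walls are at columns 125 and 530.

Request:
{"fn": "play_rows", "kwargs": {"moves": [[0, 0, 6, 0, 0, 0], [0, 0, 11, 0, 0, 0], [0, 0, 13.5, 0, 0, 0], [0, 0, 13.5, 0, 0, 0], [0, 0, 13.5, 0, 0, 0]]}}

```text
time: 11.15
position: [599.9, 270.7, 42.2]
orientation: [0.687, 0.727, 0.0, 0.0]
contact_force: [0.2, 0.0, -1.1]
gripper_width: 0.584
gripper_force: 50.0
```

Request:
{"fn": "play_rows", "kwargs": {"moves": [[0, 0, 0, 0, 0, 0], [0, 0, 0, 0, 0, 0], [0, 0, 0, 0, 0, 0], [0, 0, 0, 0, 0, 0], [0, 0, -5, 0, 0, 0], [0, 0, -25, 0, 0, 0], [0, 0, -60, 0, 0, 0], [0, 0, -100, 0, 0, 0], [0, 0, -130, 0, 0, 0], [0, 0, -130, 0, 0, 0]], "fingers": -1}}

```text
time: 12.15
position: [603.0, 271.5, 178.6]
orientation: [0.687, 0.727, 0.004, 0.003]
contact_force: [0.1, 0.4, -0.3]
gripper_width: 0.999
gripper_force: 0.0
```

Run:
```python
from h import *
snap('wrist','w5'); s=monitor.get_state();print(s['position'],s['orientation'],s['gripper_width'],s['contact_force'])
p=s['position']
for t in [(490.0,-43.8),(492.9,-93.7)]:
    d=np.array(t)-p[:2]; print(d@[-.056,.998], d@[.998,.056])
```

```text
[601.57928887 271.12776625 175.53677814] [0.68699652 0.72665403 0.00262881 0.00167117] 0.9998131971119897 [-0.4084959  -0.28440337 -0.39211937]
-308.04947054437537 -128.9920852062062
-358.0120705443753 -128.89228520620625
```

Request:
{"fn": "play_rows", "kwargs": {"moves": [[-30, -13, 0, 0, 0, 0], [-60, -26, 0, 0, 0, 0], [-100, -39, 0, 0, 0, 0], [-140, -52, 0, 0, 0, 0], [-180, -70, 0, 0, 0, 0], [-220, -90, 0, 0, 0, 0], [-260, -110, 0, 0, 0, 0], [-290, -122, 15, 0, 0, 0], [-308, -127.5, 30, 0, 0, 0], [-308, -127.5, 40, 0, 0, 0], [-308, -127.5, 40, 0, 0, 0], [-308, -127.5, 40, 0, 0, 0]]}}

```text
time: 13.4
position: [489.6, -43.1, 131.5]
orientation: [0.687, 0.727, -0.0, -0.001]
contact_force: [1.0, 0.3, 0.4]
gripper_width: 1.001
gripper_force: 0.0
```

Run:
```python
from h import *
s=monitor.get_state();print(s['position'],s['orientation'])
snap('wrist','w6'); im=load('w6')[3].astype(int); m=(im.max(2)<70).astype('uint8'); o=m*0; o[180:331,250:385]=m[180:331,250:385]
o=cv2.morphologyEx(o,3,np.ones((15,15))); print(rect('w6',o,94)); p=monitor.get_state()['position']; print(p)
```

```text
[489.56554367 -43.13687156 131.45032769] [ 6.86765085e-01  7.26879117e-01 -1.37735493e-04 -6.69155822e-04]
(array([490.1, -49.2], dtype=float32), array([50.6, 59.1], dtype=float32), 93.3)
[489.99730838 -43.14798757 131.96750893]
```

View pics/w6.png

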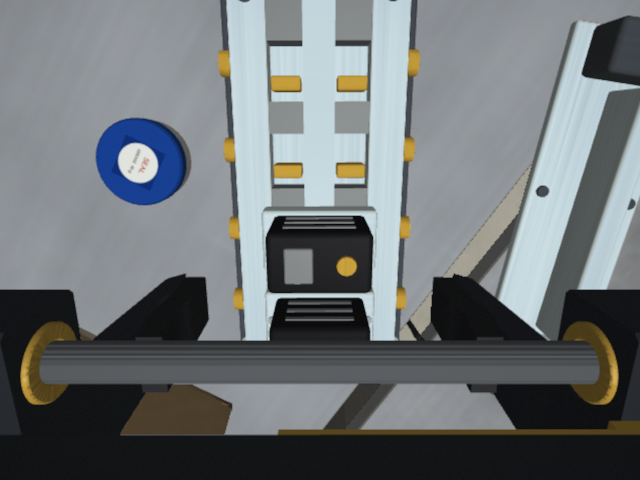

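The second coil's top spans columns 267-373 and is centred between the fingers, as the first was.

Request:
{"fn": "play_rows", "kwargs": {"moves": [[-0.5, 0, 25, 0, 0, 0], [-0.5, 0, 50, 0, 0, 0], [-0.5, 0, 64, 0, 0, 0], [-0.5, 0, 72, 0, 0, 0], [-0.5, 0, 73, 0, 0, 0], [-0.5, 0, 73, 0, 0, 0]]}}

```text
time: 14.05
position: [490.4, -44.3, 59.5]
orientation: [0.687, 0.727, 0.0, 0.0]
contact_force: [-0.5, 0.2, 0.3]
gripper_width: 1.003
gripper_force: 0.0
```

Request:
{"fn": "play_rows", "kwargs": {"moves": [[0, 0, 0, 0, 0, 0], [0, 0, 0, 0, 0, 0], [0, 0, 0, 0, 0, 0], [0, 0, 0, 0, 0, 0], [0, 0, 0, 0, 0, 0], [0, 0, 0, 0, 0, 0], [0, 0, 0, 0, 0, 0], [0, 0, 0, 0, 0, 0]], "fingers": 1, "force": 50}}

```text
time: 14.85
position: [489.7, -44.6, 59.1]
orientation: [0.687, 0.727, -0.0, 0.0]
contact_force: [-1.6, -0.5, 4.3]
gripper_width: 0.583
gripper_force: 50.0
```

Request:
{"fn": "play_rows", "kwargs": {"moves": [[0, -0.5, -0.3, -0.017, 0, 0], [0, -1.0, -0.6, -0.034, 0, 0], [0, -1.5, -0.9, -0.051, 0, 0], [0, -1.9, -1.2, -0.068, 0, 0], [0, -2.4, -1.5, -0.085, 0, 0], [0, -2.9, -1.8, -0.101, 0, 0], [0, -3.4, -2.1, -0.118, 0, 0], [0, -3.9, -2.3, -0.135, 0, 0], [0, -3.9, -2.3, -0.135, 0, 0], [0, -3.9, -2.3, -0.135, 0, 0]]}}

```text
time: 15.85
position: [485.6, -44.8, 60.8]
orientation: [0.686, 0.725, 0.049, 0.047]
contact_force: [4.7, -2.0, -10.1]
gripper_width: 0.585
gripper_force: 50.0
```

Request:
{"fn": "play_rows", "kwargs": {"moves": [[0, 1.0, -0.6, 0.034, 0, 0], [0, 2.1, -1.2, 0.0675, 0, 0], [0, 3.2, -1.8, 0.1013, 0, 0], [0, 4.3, -2.3, 0.135, 0, 0], [0, 5.4, -2.8, 0.169, 0, 0], [0, 6.5, -3.2, 0.2025, 0, 0], [0, 7.7, -3.6, 0.236, 0, 0], [0, 8.8, -4.0, 0.27, 0, 0], [0, 8.8, -4.0, 0.27, 0, 0], [0, 8.8, -4.0, 0.27, 0, 0]]}}

```text
time: 16.85
position: [492.6, -44.2, 65.1]
orientation: [0.685, 0.725, -0.05, -0.047]
contact_force: [-0.9, -3.5, -14.3]
gripper_width: 0.584
gripper_force: 50.0
```

Request:
{"fn": "play_rows", "kwargs": {"moves": [[0, -1.1, -0.6, -0.034, 0, 0], [0, -2.3, -1.2, -0.0675, 0, 0], [0, -3.4, -1.8, -0.1013, 0, 0], [0, -4.6, -2.3, -0.135, 0, 0], [0, -5.8, -2.7, -0.169, 0, 0], [0, -7.1, -3.1, -0.2025, 0, 0], [0, -8.3, -3.5, -0.236, 0, 0], [0, -9.5, -3.9, -0.27, 0, 0], [0, -9.5, -3.9, -0.27, 0, 0], [0, -9.5, -3.9, -0.27, 0, 0]]}}

```text
time: 17.85
position: [484.1, -44.6, 71.2]
orientation: [0.686, 0.725, 0.048, 0.046]
contact_force: [-3.0, -2.6, -8.0]
gripper_width: 0.582
gripper_force: 50.0
```

Request:
{"fn": "play_rows", "kwargs": {"moves": [[0, 1.2, -0.6, 0.034, 0, 0], [0, 2.4, -1.2, 0.0675, 0, 0], [0, 3.6, -1.7, 0.1013, 0, 0], [0, 4.9, -2.2, 0.135, 0, 0], [0, 6.1, -2.7, 0.169, 0, 0], [0, 7.4, -3.1, 0.2025, 0, 0], [0, 8.7, -3.5, 0.236, 0, 0], [0, 10.0, -3.8, 0.27, 0, 0], [0, 10.0, -3.8, 0.27, 0, 0], [0, 10.0, -3.8, 0.27, 0, 0]]}}

```text
time: 18.85
position: [495.5, -44.1, 77.1]
orientation: [0.685, 0.725, -0.048, -0.046]
contact_force: [1.5, -0.6, -0.8]
gripper_width: 0.583
gripper_force: 50.0
```

Request:
{"fn": "play_rows", "kwargs": {"moves": [[0, -1.1, -8, 0, 0, 0], [0, -2.7, -20, 0, 0, 0], [0, -5.4, -40, 0, 0, 0], [0, -10, -75, -0.07, 0, 0], [0, -14, -100, -0.135, 0, 0], [0, -14, -100, -0.135, 0, 0], [0, -14, -100, -0.135, 0, 0]]}}

```text
time: 19.55
position: [494.2, -44.5, 178.9]
orientation: [0.687, 0.726, 0.0, 0.001]
contact_force: [-0.0, 0.1, 0.3]
gripper_width: 0.585
gripper_force: 50.0
```

Run:
```python
from h import *
s=monitor.get_state();p=s['position'];print(p,s['orientation'],s['gripper_width'],s['contact_force'])
for t in [(601.3,226.4)]:
    d=np.array(t)-p[:2]; print(d@[-.056,.998], d@[.998,.056])
```

```text
[494.22112869 -44.52326416 178.85057505] [6.87194019e-01 7.26473227e-01 3.05101714e-04 9.68387795e-04] 0.5846790097145623 [-0.00807311  0.14252213  0.34727888]
264.38500083765086 122.0364163638368
```

Request:
{"fn": "play_rows", "kwargs": {"moves": [[35, 18, 0, 0, 0, 0], [75, 36, 0, 0, 0, 0], [115, 54, 0, 0, 0, 0], [155, 72, 0, 0, 0, 0], [195, 90, 0, 0, 0, 0], [230, 108, 0, 0, 0, 0], [264, 122, 10, 0, 0, 0], [264, 122, 40, 0, 0, 0], [264, 122, 75, 0, 0, 0], [264, 122, 105, 0, 0, 0], [264, 122, 120, 0, 0, 0], [264, 122, 120, 0, 0, 0]]}}

```text
time: 20.75
position: [598.5, 225.6, 53.6]
orientation: [0.687, 0.727, -0.003, -0.002]
contact_force: [-0.9, 0.3, -0.2]
gripper_width: 0.585
gripper_force: 50.0
```

Request:
{"fn": "play_rows", "kwargs": {"moves": [[0, 0, 0, 0, 0, 0], [0, 0, 0, 0, 0, 0]]}}

```text
time: 20.95
position: [602.6, 226.3, 59.5]
orientation: [0.687, 0.727, 0.001, 0.001]
contact_force: [0.1, -0.1, -0.6]
gripper_width: 0.584
gripper_force: 50.0
```

Request:
{"fn": "play_rows", "kwargs": {"moves": [[0, 0, 6, 0, 0, 0], [0, 0, 11, 0, 0, 0], [0, 0, 15, 0, 0, 0], [0, 0, 15, 0, 0, 0], [0, 0, 15, 0, 0, 0], [0, 0, 15, 0, 0, 0]]}}

```text
time: 21.55
position: [601.3, 226.1, 42.7]
orientation: [0.687, 0.727, 0.0, 0.0]
contact_force: [0.5, 0.6, -1.6]
gripper_width: 0.586
gripper_force: 50.0
```

Request:
{"fn": "play_rows", "kwargs": {"moves": [[0, 0, 1, 0, 0, 0], [0, 0, 1, 0, 0, 0], [0, 0, 1, 0, 0, 0], [0, 0, 0, 0, 0, 0], [0, 0, -5, 0, 0, 0], [0, 0, -25, 0, 0, 0], [0, 0, -60, 0, 0, 0], [0, 0, -100, 0, 0, 0], [0, 0, -130, 0, 0, 0], [0, 0, -130, 0, 0, 0]], "fingers": -1}}

```text
time: 22.55
position: [604.4, 226.8, 179.1]
orientation: [0.687, 0.727, 0.004, 0.003]
contact_force: [0.8, 0.2, -0.1]
gripper_width: 1.001
gripper_force: 0.0
```

Request:
{"fn": "play_rows", "kwargs": {"moves": [[-30, -13, 0, 0, 0, 0], [-60, -26, 0, 0, 0, 0], [-100, -39, 0, 0, 0, 0], [-140, -52, 0, 0, 0, 0], [-180, -70, 0, 0, 0, 0], [-220, -90, 0, 0, 0, 0], [-260, -110, 0, 0, 0, 0], [-290, -120, 15, 0, 0, 0], [-313, -126, 30, 0, 0, 0], [-313, -126, 42, 0, 0, 0], [-313, -126, 42, 0, 0, 0], [-313, -126, 42, 0, 0, 0]]}}

```text
time: 23.75
position: [492.8, -92.4, 130.3]
orientation: [0.687, 0.727, -0.0, -0.001]
contact_force: [-0.2, 0.6, 0.3]
gripper_width: 0.999
gripper_force: 0.0
```

Run:
```python
from h import *
snap('wrist','w7');s=monitor.get_state();print(s['position'],s['orientation'])
```

```text
[493.25803099 -92.42265524 130.82146377] [ 6.86550071e-01  7.27082509e-01  1.58071752e-04 -1.35305677e-05]
```

View pics/w7.png

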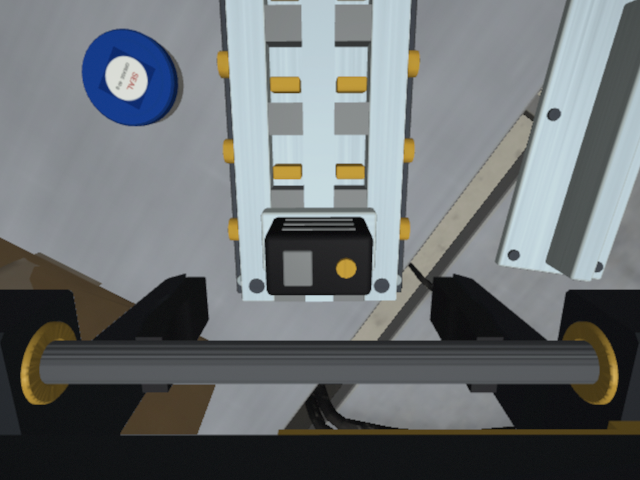

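Run:
```python
from h import *
print(ray('scene0',[[238,243],[102,228],[253,165]],0).round())
for z in(0,150,230,250): print(z,ray('top0',[[400,292],[365,345],[519,350]],z).round().tolist(),ray('w7',[[232,405]],z).round().tolist(),ray('w1',[[100,217],[271,305]],z).round().tolist(),ray('scene0',[[240,160],[225,178],[87,160]],z).round().tolist())
cv2.imwrite('pics/sc.png',cv2.resize(cv2.imread('pics/scene0.png')[80:280,60:380],None,fx=2.5,fy=2.5))
```

```text
[[ 445. -197.    0.]
 [ 259. -536.    0.]
 [ 172.  -76.    0.]]
0 [[430.0, -231.0, 0.0], [265.0, -115.0, 0.0], [243.0, -600.0, 0.0]] [[432.0, -250.0, 0.0]] [[200.0, -89.0, 0.0], [427.0, -202.0, 0.0]] [[137.0, -107.0, 0.0], [195.0, -169.0, 0.0], [-33.0, -547.0, 0.0]]
150 [[427.0, -207.0, 150.0], [277.0, -103.0, 150.0], [257.0, -540.0, 150.0]] [[463.0, -129.0, 150.0]] [[282.0, -49.0, 150.0], [443.0, -129.0, 150.0]] [[294.0, -130.0, 150.0], [345.0, -184.0, 150.0], [146.0, -513.0, 150.0]]
230 [[425.0, -195.0, 230.0], [284.0, -96.0, 230.0], [265.0, -509.0, 230.0]] [[479.0, -64.0, 230.0]] [[325.0, -27.0, 230.0], [451.0, -90.0, 230.0]] [[378.0, -142.0, 230.0], [425.0, -192.0, 230.0], [242.0, -495.0, 230.0]]
250 [[424.0, -192.0, 250.0], [285.0, -94.0, 250.0], [267.0, -501.0, 250.0]] [[484.0, -48.0, 250.0]] [[336.0, -22.0, 250.0], [453.0, -80.0, 250.0]] [[399.0, -145.0, 250.0], [445.0, -194.0, 250.0], [266.0, -491.0, 250.0]]
```

View pics/sc.png

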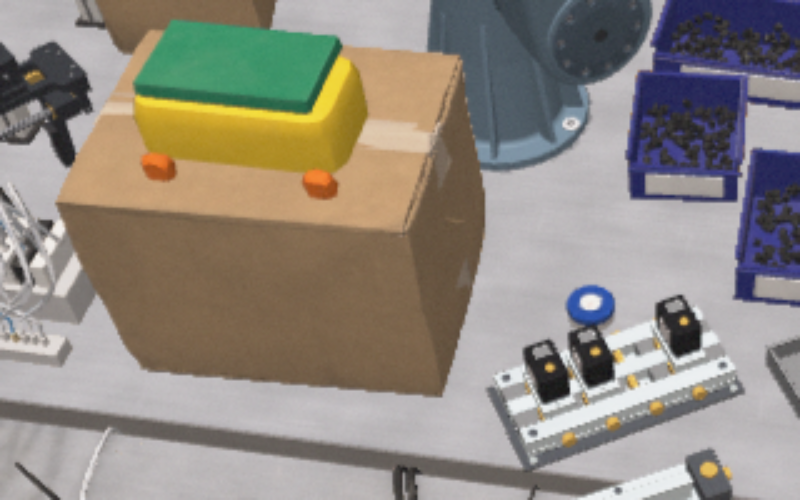

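The picture shows the box's nearest top corner at crop (405,233), which is about (428,-193) mm at z 235. The gripper body clears its edge by about 35 mm, so I go on with the third valve. The coil sits at rows 231-295, so the tool needs a 1.2 mm shift.

Request:
{"fn": "play_rows", "kwargs": {"moves": [[-1.2, 0, 25, 0, 0, 0], [-1.2, 0, 50, 0, 0, 0], [-1.2, 0, 64, 0, 0, 0], [-1.2, 0, 72, 0, 0, 0], [-1.2, 0, 72, 0, 0, 0], [-1.2, 0, 72, 0, 0, 0]]}}

```text
time: 24.4
position: [493.6, -94.7, 59.3]
orientation: [0.687, 0.727, 0.0, 0.001]
contact_force: [-0.1, 0.4, 0.8]
gripper_width: 0.996
gripper_force: 0.0
```

Request:
{"fn": "play_rows", "kwargs": {"moves": [[0, 0, 0, 0, 0, 0], [0, 0, 0, 0, 0, 0], [0, 0, 0, 0, 0, 0], [0, 0, 0, 0, 0, 0], [0, 0, 0, 0, 0, 0], [0, 0, 0, 0, 0, 0], [0, 0, 0, 0, 0, 0], [0, 0, 0, 0, 0, 0]], "fingers": 1, "force": 50}}

```text
time: 25.2
position: [492.8, -94.7, 58.7]
orientation: [0.687, 0.727, -0.0, -0.0]
contact_force: [-3.3, -1.0, 5.4]
gripper_width: 0.584
gripper_force: 50.0
```

Request:
{"fn": "play_rows", "kwargs": {"moves": [[0, -0.5, -0.3, -0.017, 0, 0], [0, -1.0, -0.6, -0.034, 0, 0], [0, -1.5, -0.9, -0.051, 0, 0], [0, -1.9, -1.2, -0.068, 0, 0], [0, -2.4, -1.5, -0.085, 0, 0], [0, -2.9, -1.8, -0.101, 0, 0], [0, -3.4, -2.1, -0.118, 0, 0], [0, -3.9, -2.3, -0.135, 0, 0], [0, -3.9, -2.3, -0.135, 0, 0], [0, -3.9, -2.3, -0.135, 0, 0]]}}

```text
time: 26.2
position: [488.9, -94.8, 60.5]
orientation: [0.686, 0.725, 0.049, 0.047]
contact_force: [4.0, -2.4, -10.0]
gripper_width: 0.586
gripper_force: 50.0
```

Request:
{"fn": "play_rows", "kwargs": {"moves": [[0, 1.0, -0.5, 0.034, 0, 0], [0, 2.1, -1.0, 0.0675, 0, 0], [0, 3.2, -1.6, 0.1013, 0, 0], [0, 4.3, -2.0, 0.135, 0, 0], [0, 5.4, -2.4, 0.169, 0, 0], [0, 6.5, -2.8, 0.2025, 0, 0], [0, 7.7, -3.2, 0.236, 0, 0], [0, 8.8, -3.6, 0.27, 0, 0], [0, 8.8, -3.6, 0.27, 0, 0], [0, 8.8, -3.6, 0.27, 0, 0]]}}

```text
time: 27.2
position: [496.0, -94.3, 64.6]
orientation: [0.685, 0.725, -0.049, -0.047]
contact_force: [-1.5, -3.7, -11.7]
gripper_width: 0.584
gripper_force: 50.0
```

Request:
{"fn": "play_rows", "kwargs": {"moves": [[0, -1.1, -0.6, -0.034, 0, 0], [0, -2.3, -1.2, -0.0675, 0, 0], [0, -3.4, -1.8, -0.1013, 0, 0], [0, -4.6, -2.3, -0.135, 0, 0], [0, -5.8, -2.7, -0.169, 0, 0], [0, -7.1, -3.1, -0.2025, 0, 0], [0, -8.3, -3.5, -0.236, 0, 0], [0, -9.5, -3.9, -0.27, 0, 0], [0, -9.5, -3.9, -0.27, 0, 0], [0, -9.5, -3.9, -0.27, 0, 0]]}}

```text
time: 28.2
position: [487.6, -94.7, 70.6]
orientation: [0.686, 0.725, 0.049, 0.046]
contact_force: [-1.5, -2.4, -8.5]
gripper_width: 0.587
gripper_force: 50.0
```

Request:
{"fn": "play_rows", "kwargs": {"moves": [[0, 1.2, -0.6, 0.034, 0, 0], [0, 2.4, -1.2, 0.0675, 0, 0], [0, 3.6, -1.7, 0.1013, 0, 0], [0, 4.9, -2.2, 0.135, 0, 0], [0, 6.1, -2.7, 0.169, 0, 0], [0, 7.4, -3.1, 0.2025, 0, 0], [0, 8.7, -3.5, 0.236, 0, 0], [0, 10.0, -3.8, 0.27, 0, 0], [0, 10.0, -3.8, 0.27, 0, 0], [0, 10.0, -3.8, 0.27, 0, 0]]}}

```text
time: 29.2
position: [498.6, -94.2, 76.4]
orientation: [0.685, 0.725, -0.048, -0.046]
contact_force: [0.2, -0.1, -0.4]
gripper_width: 0.584
gripper_force: 50.0
```

Request:
{"fn": "play_rows", "kwargs": {"moves": [[0, -1.1, -8, 0, 0, 0], [0, -2.7, -20, 0, 0, 0], [0, -5.4, -40, 0, 0, 0], [0, -10, -75, -0.07, 0, 0], [0, -14, -100, -0.135, 0, 0], [0, -14, -100, -0.135, 0, 0], [0, -14, -100, -0.135, 0, 0], [0, -14, -100, -0.135, 0, 0]]}}

```text
time: 30.0
position: [496.8, -94.2, 176.2]
orientation: [0.687, 0.727, -0.0, -0.001]
contact_force: [-0.9, -0.4, -1.0]
gripper_width: 0.587
gripper_force: 50.0
```

Request:
{"fn": "play_rows", "kwargs": {"moves": [[40, 18, 0, 0, 0, 0], [80, 36, 0, 0, 0, 0], [120, 54, 0, 0, 0, 0], [160, 72, 0, 0, 0, 0], [200, 90, 0, 0, 0, 0], [240, 108, 0, 0, 0, 0], [270.5, 121, 10, 0, 0, 0], [270.5, 121, 40, 0, 0, 0], [270.5, 121, 75, 0, 0, 0], [270.5, 121, 100, 0, 0, 0], [270.5, 121, 115, 0, 0, 0], [270.5, 121, 120, 0, 0, 0]]}}

```text
time: 31.2
position: [601.1, 182.3, 53.5]
orientation: [0.687, 0.727, -0.002, -0.002]
contact_force: [0.3, 0.6, -1.8]
gripper_width: 0.585
gripper_force: 50.0
```

Request:
{"fn": "play_rows", "kwargs": {"moves": [[0, 0, 0, 0, 0, 0], [0, 0, 0, 0, 0, 0], [0, 0, 0, 0, 0, 0]]}}

```text
time: 31.5
position: [604.2, 182.5, 58.5]
orientation: [0.687, 0.727, 0.001, 0.001]
contact_force: [0.0, 0.2, -0.8]
gripper_width: 0.586
gripper_force: 50.0
```

Request:
{"fn": "play_rows", "kwargs": {"moves": [[0, 0, 6, 0, 0, 0], [0, 0, 11, 0, 0, 0], [0, 0, 15, 0, 0, 0], [0, 0, 15.5, 0, 0, 0], [0, 0, 15.5, 0, 0, 0], [0, 0, 15.5, 0, 0, 0]]}}

```text
time: 32.1
position: [602.9, 182.4, 41.3]
orientation: [0.687, 0.727, -0.0, -0.0]
contact_force: [-0.7, 0.3, -0.9]
gripper_width: 0.585
gripper_force: 50.0
```

Request:
{"fn": "play_rows", "kwargs": {"moves": [[0, 0, 0, 0, 0, 0], [0, 0, 0, 0, 0, 0], [0, 0, 0, 0, 0, 0], [0, 0, 0, 0, 0, 0], [0, 0, -5, 0, 0, 0], [0, 0, -25, 0, 0, 0], [0, 0, -60, 0, 0, 0], [0, 0, -100, 0, 0, 0], [0, 0, -145, 0, 0, 0], [0, 0, -185, 0, 0, 0], [0, 0, -185, 0, 0, 0]], "fingers": -1}}

```text
time: 33.2
position: [606.7, 183.0, 234.6]
orientation: [0.687, 0.727, 0.005, 0.004]
contact_force: [0.8, -0.4, 1.0]
gripper_width: 0.998
gripper_force: 0.0
```

Request:
{"fn": "play_rows", "kwargs": {"moves": [[-45, 0, -10, 0, 0, 0], [-90, 0, -20, 0, 0, 0], [-135, 0, -30, 0, 0, 0], [-180, 10, -30, 0, 0, 0], [-220, 25, -30, 0, 0, 0], [-250, 40, -30, 0, 0, 0], [-250, 40, -30, 0, 0, 0], [-250, 40, -30, 0, 0, 0], [-250, 40, -30, 0, 0, 0]]}}

```text
time: 34.1
position: [656.3, -63.7, 255.8]
orientation: [0.687, 0.727, -0.0, -0.001]
contact_force: [-1.1, 0.3, -0.2]
gripper_width: 1.001
gripper_force: 0.0
```

Run:
```python
from h import *
snap('wrist','w8');s=monitor.get_state();print(s['position'],s['orientation'])
```

```text
[656.40914657 -63.459845   256.09041598] [ 6.86498342e-01  7.27131238e-01 -8.83080009e-05 -4.26995059e-04]
```

View pics/w8.png

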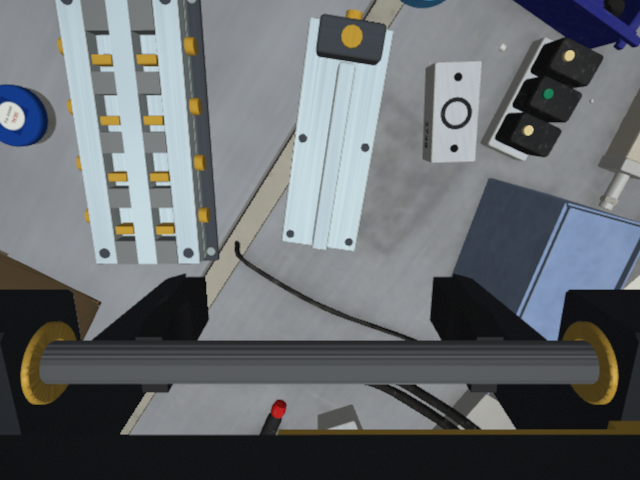

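The cover has been knocked round by a few degrees. Its rib top now runs from about (346,63) to (320,248), with plate corners near (283,241), (354,250) and (309,17). The neighbouring grey block at (455,112) is clear of it.

Run:
```python
from h import *
im=load('w8')[3].astype(int); g=im.max(2)
m=((g>170)&(im[...,0]-im[...,2]>2)).astype('uint8'); o=m*0; o[0:265,265:400]=m[0:265,265:400]
o=cv2.morphologyEx(o,2,np.ones((3,3)));o=cv2.morphologyEx(o,3,np.ones((11,11)))
print(rect('w8',o,8))
print(ray('w8',[[283,241],[354,250],[309,17],[393,25]],8).round(1).tolist())
print('rib',ray('w8',[[346,63],[320.5,248]],40).round(1).tolist())
z=lambda f,a,b,c,d,k:cv2.resize(cv2.imread(f'pics/{f}.png')[b:d,a:c],None,fx=k,fy=k,interpolation=cv2.INTER_CUBIC)
snap('top','t2')
cv2.imwrite('pics/mix.png',np.hstack([z('w8',270,0,410,260,2),cv2.resize(z('t2',225,200,385,300,4)[:,:512],(512,400)) if 0 else cv2.copyMakeBorder(z('t2',225,200,345,300,4),0,120,0,0,0)]))
```

```text
(array([667.6, -17.6], dtype=float32), array([ 74.6, 211.5], dtype=float32), 85.03)
[[622.8, -117.2, 8.0], [695.9, -122.6, 8.0], [638.7, 90.9, 8.0], [713.6, 88.8, 8.0]]
rib [[672.5, 50.7, 40.0], [660.7, -112.3, 40.0]]
```

View pics/mix.png

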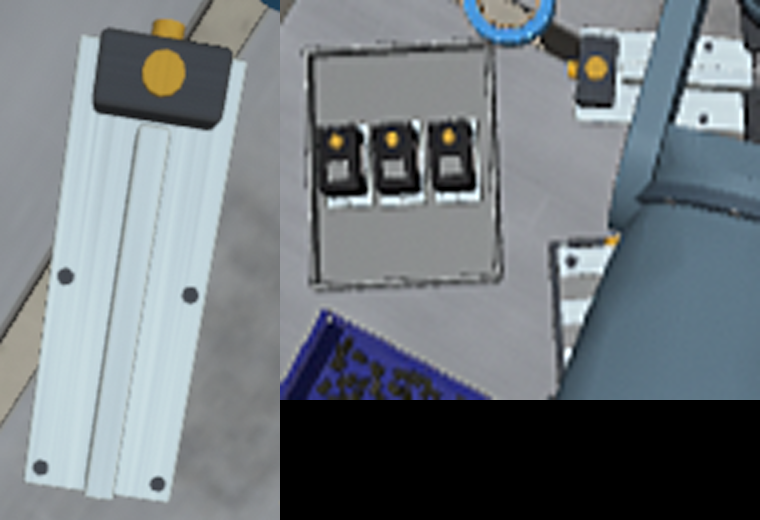

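Request:
{"fn": "play_rows", "kwargs": {"moves": [[40, 10, 30, 0, 0, 0.07], [83.5, 19, 60, 0, 0, 0.138], [83.5, 19, 100, 0, 0, 0.138], [83.5, 19, 140, 0, 0, 0.138], [83.5, 19, 165, 0, 0, 0.138], [83.5, 19, 176, 0, 0, 0.138], [83.5, 19, 176, 0, 0, 0.138], [83.5, 19, 176, 0, 0, 0.138]], "fingers": 0.1, "force": 60}}

```text
time: 35.0
position: [672.2, 19.8, 82.1]
orientation: [0.735, 0.678, 0.001, 0.001]
contact_force: [0.5, 0.0, 0.9]
gripper_width: 0.448
gripper_force: 0.0
```

Run:
```python
from h import *
snap('wrist','w9');s=monitor.get_state();print(s['position'],s['orientation'],s['gripper_width'])
c=np.array([667.7,-16,0]); ay=np.array([.080,.997,0]); ax=np.array([.997,-.08,0])
print(proj('w9',[c+68*ay+a*ax+[0,0,40] for a in(-7,7)]+[c+73*ay+a*ax+[0,0,36] for a in(-28,28)]).round())
```

```text
[672.68079736  19.49615451  82.67561494] [0.73540049 0.67763046 0.00110381 0.00136634] 0.4496456292864137
[[300. 196.]
 [329. 196.]
 [256. 184.]
 [373. 184.]]
```

View pics/w9.png

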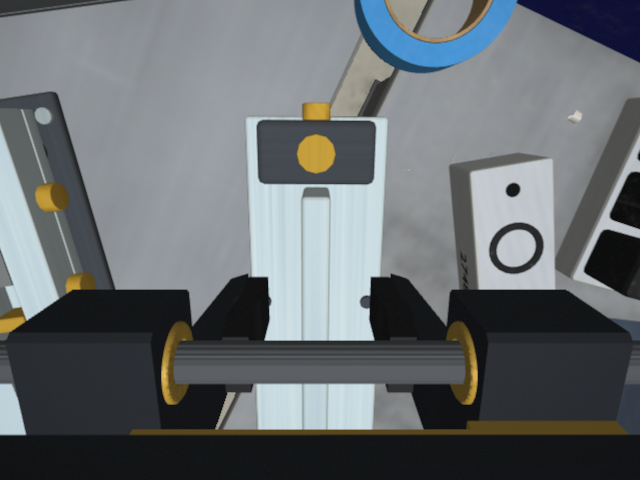

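The rib is at columns 302-329 and the head's near edge at row 184, both within 1 mm of the prediction. The cover is square to the tool.

Request:
{"fn": "play_rows", "kwargs": {"moves": [[1.7, -1.5, 20, 0, 0, 0], [1.7, -1.5, 40, 0, 0, 0], [1.7, -1.5, 55, 0, 0, 0], [1.7, -1.5, 63, 0, 0, 0], [1.7, -1.5, 66, 0, 0, 0], [1.7, -1.5, 66, 0, 0, 0], [1.7, -1.5, 66, 0, 0, 0]]}}

```text
time: 35.75
position: [670.6, 21.2, 15.3]
orientation: [0.736, 0.678, 0.0, 0.001]
contact_force: [-0.6, -0.3, -0.0]
gripper_width: 0.449
gripper_force: 0.0
```

Request:
{"fn": "play_rows", "kwargs": {"moves": [[0, 0, 2, 0, 0, 0], [0, 0, 2, 0, 0, 0], [0, 0, 2, 0, 0, 0]]}}

```text
time: 36.05
position: [670.0, 21.3, 12.6]
orientation: [0.735, 0.678, 0.0, 0.0]
contact_force: [1.1, 0.2, -0.3]
gripper_width: 0.451
gripper_force: 0.0
```

```bash
python3 -c "
from h import *
s=monitor.get_state();print(s['position'],s['contact_force'],s['wrist_torque'])"
```

```text
[670.01001878  21.30192962  12.60227571] [ 1.13390346  0.20993336 -0.26057   ] [-0.06261108 -0.02394746  0.03587591]
```

Request:
{"fn": "play_rows", "kwargs": {"moves": [[0, 0, 0, 0, 0, 0], [0, 0, 0, 0, 0, 0], [0, 0, 0, 0, 0, 0], [0, 0, 0, 0, 0, 0], [0, 0, 0, 0, 0, 0], [0, 0, 0, 0, 0, 0], [0, 0, 0, 0, 0, 0], [0, 0, 0, 0, 0, 0]], "fingers": 1, "force": 60}}

```text
time: 36.85
position: [670.0, 21.3, 12.4]
orientation: [0.735, 0.678, 0.0, 0.0]
contact_force: [0.8, -0.1, 0.0]
gripper_width: 0.156
gripper_force: 60.0
```

Request:
{"fn": "play_rows", "kwargs": {"moves": [[0, 0, -3, 0, 0, 0], [0, 0, -6, 0, 0, 0], [0, 0, -9, 0, 0, 0], [0, 0, -12, 0, 0, 0], [0, 0, -12, 0, 0, 0], [0, 0, -12, 0, 0, 0]]}}

```text
time: 37.45
position: [669.9, 21.3, 24.4]
orientation: [0.735, 0.678, 0.0, 0.0]
contact_force: [0.4, -0.4, -5.1]
gripper_width: 0.152
gripper_force: 60.0
```

```bash
python3 -c "
from h import *
s=monitor.get_state();print(s['position'],s['orientation'],s['contact_force'],s['wrist_torque'],s['gripper_width'])
M=R.from_quat(s['orientation']).as_matrix();print(M.T@s['wrist_torque'])
d=snap('wrist','w10')
c=np.array([667.7,-16,12]); ay=np.array([.080,.997,0]); ax=np.array([.997,-.08,0])
print(proj('w10',[c+103*ay+a*ax+[0,0,36] for a in(-28,28)]+[c+105*ay+a*ax+[0,0,8] for a in(-38,38)]).round())
"
```

```text
[669.89984024  21.31815215  24.42796813] [7.35498095e-01 6.77526789e-01 2.62820366e-05 3.95056437e-05] [ 0.42378991 -0.42627727 -5.05355682] [-0.04738197 -0.10288709  0.00966963] 0.1518191980301728
[-0.10642275 -0.03879384 -0.00967168]
[[225. 123.]
 [416. 123.]
 [214. 117.]
 [426. 117.]]
```

Request:
{"fn": "play_rows", "kwargs": {"moves": [[0, 0, -10, 0, 0, 0], [0, 0, -25, 0, 0, 0], [0, 0, -40, 0, 0, 0], [0, 0, -55, 0, 0, 0], [0, 0, -70, 0, 0, 0], [0, 0, -80, 0, 0, 0], [0, 0, -85, 0, 0, 0], [0, 0, -85, 0, 0, 0], [0, 0, -85, 0, 0, 0], [0, 0, -85, 0, 0, 0], [0, 0, -85, 0, 0, 0], [0, 0, -85, 0, 0, 0]]}}

```text
time: 38.7
position: [669.6, 21.4, 108.7]
orientation: [0.736, 0.678, -0.0, -0.0]
contact_force: [0.1, 0.2, -3.9]
gripper_width: 0.155
gripper_force: 60.0
```

```bash
python3 -c "
from h import *
f='w11';T=[]
for i in range(4):
    d=snap('wrist',f); s=monitor.get_state(); M=R.from_quat(s['orientation']).as_matrix(); T.append(M.T@s['wrist_torque'])
print(s['position'],s['contact_force'],s['gripper_width'],np.mean(T,0))
dz=s['position'][2]-12.4
c=np.array([667.7,-16,dz]); ay=np.array([.080,.997,0]); ax=np.array([.997,-.08,0])
print('pred level',proj(f,[c+73*ay+a*ax+[0,0,36] for a in(-28,28)]+[c+103*ay+a*ax+[0,0,36] for a in(-28,28)]).round())
im=load(f)[3].astype(int); g=im.max(2); m=((g<95)&(g>50)).astype('uint8')*255; m[285:]=0; m[:,:200]=0; m[:,440:]=0
m=cv2.morphologyEx(m,2,np.ones((7,7)))
c=max(cv2.findContours(m,0,1)[0],key=cv2.contourArea); print(cv2.boundingRect(c), cv2.minAreaRect(c))
"
```

```text
[669.86946228  21.33672732 109.23381945] [ 0.58573439  0.08467205 -4.46460248] 0.15525915251997954 [-0.05649074  0.00153337 -0.0055617 ]
pred level [[231. 222.]
 [410. 222.]
 [225. 123.]
 [416. 123.]]
(228, 141, 181, 80) ((317.714111328125, 181.01132202148438), (180.67564392089844, 78.43456268310547), 0.909380316734314)
```

Request:
{"fn": "play_rows", "kwargs": {"moves": [[-1, -10, 0, 0, 0, 0], [-3, -28, 0, 0, 0, -0.015], [-5, -48, 0, 0, 0, -0.03], [-7, -68, 0, 0, 0, -0.05], [-9, -88, 0, 0, 0, -0.07], [-11, -108, 0, 0, 0, -0.09], [-13, -128, 0, 0, 0, -0.11], [-15, -148, 0, 0, 0, -0.125], [-17, -166, 0, 0, 0, -0.135], [-18, -178, 0, 0, 0, -0.143], [-18, -183, 0, 0, 0, -0.143], [-18, -183, 0, 0, 0, -0.143]]}}

```text
time: 40.1
position: [485.8, 18.4, 109.6]
orientation: [0.685, 0.728, 0.0, 0.0]
contact_force: [0.6, -0.8, -4.8]
gripper_width: 0.156
gripper_force: 60.0
```

Request:
{"fn": "play_rows", "kwargs": {"moves": [[0, 0, 10, 0, 0, 0], [0, 0, 20, 0, 0, 0], [0, 0, 30, 0, 0, 0], [0, 0, 40, 0, 0, 0], [0, 0, 46, 0, 0, 0], [0, 0, 46, 0, 0, 0], [0, 0, 46, 0, 0, 0]]}}

```text
time: 40.8
position: [486.1, 18.4, 63.2]
orientation: [0.685, 0.728, -0.0, -0.0]
contact_force: [0.1, -0.9, -3.5]
gripper_width: 0.149
gripper_force: 60.0
```

```bash
python3 -c "
from h import *
d=snap('wrist','w12'); s=monitor.get_state(); print(s['position'],s['orientation'],s['contact_force'],s['gripper_width'],np.degrees(2*np.arctan2(s['orientation'][1],s['orientation'][0])))
"
```

```text
[486.3210383   18.32555346  63.53730272] [6.85204537e-01 7.28350674e-01 1.00693439e-04 1.67115948e-04] [-0.15008452  0.83077173 -5.2352504 ] 0.1489820551763147 93.49660801518701
```

Request:
{"fn": "play_rows", "kwargs": {"moves": [[0, -0.5, 4, 0, 0, 0], [0, -0.5, 8, 0, 0, 0], [0, -0.5, 11, 0, 0, 0], [0, -0.5, 13, 0, 0, 0], [0, -0.5, 14, 0, 0, 0], [0, -0.5, 14.5, 0, 0, 0], [0, -0.5, 14.5, 0, 0, 0], [0, -0.5, 14.5, 0, 0, 0]]}}

```text
time: 41.65
position: [485.6, 18.3, 49.0]
orientation: [0.685, 0.728, 0.0, 0.0]
contact_force: [0.8, -0.9, -5.3]
gripper_width: 0.154
gripper_force: 60.0
```

Not yet touching; I lower the last bit.

Request:
{"fn": "play_rows", "kwargs": {"moves": [[0, 0, 0.5, 0, 0, 0], [0, 0, 1, 0, 0, 0], [0, 0, 1, 0, 0, 0], [0, 0, 1, 0, 0, 0]]}}

```text
time: 42.05
position: [485.7, 18.3, 48.2]
orientation: [0.685, 0.728, 0.0, 0.0]
contact_force: [-2.8, -0.4, 1.5]
gripper_width: 0.15
gripper_force: 60.0
```

Contact: the load is off. I release with the fingers partly open, rise, and look.

Request:
{"fn": "play_rows", "kwargs": {"moves": [[0, 0, 0, 0, 0, 0], [0, 0, 0, 0, 0, 0], [0, 0, 0, 0, 0, 0], [0, 0, 0, 0, 0, 0], [0, 0, -5, 0, 0, 0], [0, 0, -25, 0, 0, 0], [0, 0, -60, 0, 0, 0], [0, 0, -100, 0, 0, 0], [-30, 0, -145, 0, 0, 0], [-60, 0, -185, 0, 0, 0], [-60, 0, -190, 0, 0, 0], [-60, 0, -190, 0, 0, 0]], "fingers": 0.1}}

```text
time: 43.25
position: [490.2, -42.4, 239.8]
orientation: [0.686, 0.728, 0.001, 0.002]
contact_force: [0.4, 0.3, -0.3]
gripper_width: 0.45
gripper_force: 0.0
```

```bash
python3 -c "
from h import *
d=snap('wrist','w13'); print(monitor.get_state()['position'])
"
```

```text
[489.08053623 -41.45652437 237.82023625]
```

View pics/w13.png

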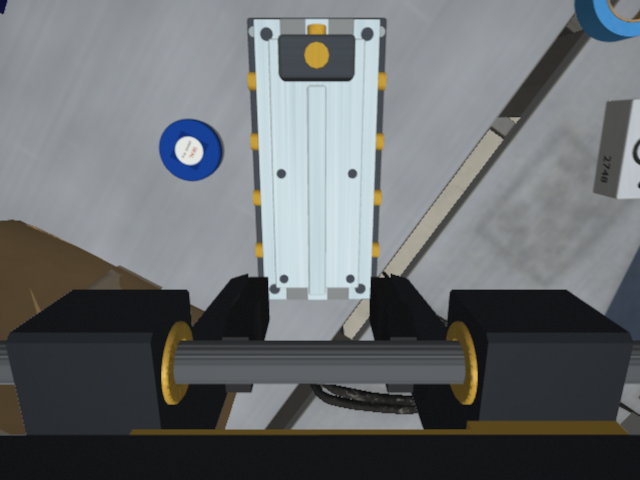

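The cover lies on the manifold. Its middle screws are at (281,174) and (352,174), and the manifold's end edges are at about rows 18 and 299.

```bash
python3 -c "
from h import *
s=ray('w13',[[281,174],[352,174],[284,279],[350,279]],44); print('cover',s[:2].mean(0).round(1), 'az',np.degrees(np.arctan2(*(s[:2].mean(0)-s[2:].mean(0))[[1,0]])))
m=ray('w13',[[265,34],[367,34],[274,289],[361,289]],36); print('man screws',m.mean(0).round(1),m.round(1).tolist())
e=ray('w13',[[248,18],[386,18],[263,299],[371,299]],36); print('man ends',e.mean(0).round(1),e.round(1).tolist())
t=ray('w13',[[271,297],[317,18]],36);print(t)
"
```

```text
cover [487.9 -19.7  44. ] az 93.62888497456015
man screws [488.1 -19.   36. ] [[440.7, 87.5, 36.0], [521.5, 92.4, 36.0], [454.5, -130.3, 36.0], [535.8, -125.6, 36.0]]
man ends [488.3 -18.3  36. ] [[427.1, 98.2, 36.0], [535.3, 104.8, 36.0], [444.5, -141.1, 36.0], [546.2, -135.2, 36.0]]
[[ 451.95281501 -138.62686548   36.        ]
 [ 481.16002103  101.47554165   36.        ]]
```

The cover is centred to about 1 mm and square to about 0.2°, all valves are in the tray, and the robot is clear. I hand it in.

```bash
python3 -c "
from cell import bot; print(bot.sign_off())"
```

```text
the job is handed in; nothing more can be done
None
```

The job is handed in: the three valves present stand side by side in the returns tray, and the cover lies flat on the manifold, centred to about 1 mm and square to about 0.2° by the last wrist picture; the sign-off returned no verdict.

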